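Open the push-latch stock box and clamp the door strikers

ROBOT

A 7-joint arm with a two-finger parallel gripper is mounted at the origin on the work surface. World frame = base frame: x ahead of the robot, y to its left, z up, the work surface at z = 0. Lengths are in m, angles in rad, forces in N, time in s.
With the tool pointing down it reaches from about 0.425 to 0.875 m from the base axis. Payload 8.4 kg.
Tool frame: the origin (TCP) lies midway between the tips of the shut fingers; the grasp point (between the pads) lies 19 mm behind it; z points along the fingers, y is the line along which they close (so a half turn about z gives the same grasp; the last joint's range is limited). The gripper opens to 87 mm and grips with 3 to 60 N. Pads are 19 mm wide; open, the fingers measure 117 mm over their backs; the gripper's body (75 mm by 190 mm) begins 51 mm behind the grasp point.
Start: joints at [-1.358, 0.333, 0.04, 1.465, -0.013, 1.343, -0.059], TCP at [0.199, 0.619, 0.223] pointing down, gripper open.
Joint ranges: [-2.58, 2.58], [-0.38, 2.09], [-1.3, 1.39], [0.25, 2.4], [-1.5, 4.64], [0.08, 2.09], [-2.65, 2.65]. Speed limits (rad/s): [2.22, 2.22, 2.79, 2.79, 3.14, 3.14, 3.14].

INTERFACE

Orientations are given as a 3x3 rotation matrix whose columns are the frame's x, y, z axes.
In Python, from plant import robot gives the robot as it stands.
- The arm moves only by the tool drive_tool, never from a script. Its argument "deltas" is a list of rows, each a list of 4 numbers: the shift along the tool's x, y, z in mm, then the turn about the tool's z in degrees. In form: [[dx, dy, dz, turn], ...]. A call has 1 to 5 rows; each row is the pose to reach, as a shift and turn from the pose commanded when the call began, along the tool's axes at that moment; what a row does not reach only later rows make up. A row lasts 1/12 s, in which the tool goes at most 41.7 mm and 7.16 degrees, less where a joint would pass 70% of its speed; a pose out of reach is approached as far as the arm can. A call with a gripper value outside its range is refused whole. "grip" is the gripper's target within -1 to 1 (shut at 1, half-way at 0, fully open at -1), set as the call begins (left out, the last holds). The fingers move at their own pace and stop on an object; the grip force is fixed at half the most. Time passes only in rows, so rows that repeat a pose let the fingers close. It gives the time, the measured TCP pose, the force, the opening and the grip force at its end, in the units of the state.
- robot.read_state(): the state, without advancing time (a new reading comes with each control period).
- robot.snapshot(name): name is "scene" or "top"; returns the picture (384x512x3 uint8, blue, green, red); there is no depth.
- robot.camera_model(name): a dict with "intrinsics" (3x3 intrinsics, pixels), "D" ([k1, k2, p1, p2, k3] as OpenCV has them; the pictures are not rectified), "view" (4x4, takes a point from world to camera coordinates). Camera axes: x right, y down, z forward; pixel columns grow to the right and rows downward; lengths in m; the calibration is good to about 2 mm. A picture is of the moment at which its call begins. camera_model takes no time and is no camera call.
- robot.close_job(): hands the job in; it is judged then, once.
The state is a dict: "t": time; "joint_positions": joint angles; "dq": joint speeds; "joint_efforts": joint torques, N m; "position": TCP position; "eef_rot": TCP orientation; "contact_force": force on the tool from outside, world axes, zero at the start; "wrist_torque": the same for the moment, N m; "opening": finger opening in m; "gripper_force": force on a finger pad.
Only numpy, scipy, OpenCV 4.12 (cv2) and the standard library are available. Lean on these libraries where they do the work, as an engineer would, in place of code of your own. Each camera call takes 0.05 s, during which the arm holds its last target. There are 200 camera calls.

TASK

Press the red spot of the stock box's flush yellow hatch inward until its spring catch lets go, then swing the hatch up and over until it rests open by itself, past upright. Take every door striker out of the box and lay it flat and square on a green pad of the clamp bed, one to a pad, long side along the pad's long side and loop up. When all are laid, push the air valve's lever fully away from the robot, to its green-marked side, hold it there for two seconds so that the clamp bar comes down over the strikers, and let the lever come back to its centre; leave the hatch open, the strikers on their pads, and the other things on the table where they lie.

Things in the scene. Friction and masses are not known exactly. Their poses are not given: they have to be found in the camera images.
- box: blue steel stock box fixed to the table, 222 (x) x 294 (y) mm outside, front (-x) facing the robot; its walls slope from 72 mm high at the front (x = -110 mm) to 108 mm at the rear (x = +112 mm). Inner floor 28 mm above the table, inside x -102 to +104 mm, y -140 to +140 mm. Origin under its centre, on the table; it stands turned by some yaw
- hatch (a joint): yellow hatch, 207 x 276 x 6 mm, hinged at its rear edge: 0 shut (slopes 0.16 rad down to the front), grows as the front edge rises, upright 1.73, stop 2.1. Caught at 0; pressed in at the red spot by 4 to 6 mm (stop at 9 mm, -0.05 rad; 2 to 5 N) the catch lets go, and a spring lifts it to about 1.1. Push it on from under the front edge; past upright it falls to its stop and stays. No relatching
- hatch_push (a point): centre of the red spot (34 mm across), on the hatch's outer face, 183 mm from the hinge; moves with the hatch. x points to the hinge, z out of the hatch
- hatch_edge (a point): middle of the hatch's front edge, underside, 208 mm from the hinge; moves with the hatch, same axes
- hatch_hinge (a point): middle of the hatch's hinge line, at the box's rear, about 100 mm above the table; the hinge axis is the box's y
- striker1: zinc door striker: plate 104 (x) x 64 (y) x 6 mm with a U-loop of 10 mm round bar standing along its x axis at its middle, 50 mm long, top 38 mm above the plate's underside; 0.2 to 0.45 kg. Origin at the centre of the underside, z up. Grip the loop from above, closing along y. Starts in the stock box under the hatch; two or three strikers are there, any of the three may be absent
- striker2: a second striker, the same
- striker3: a third striker, the same
- bed: aluminium clamp bed fixed to the table, 170 (x) x 290 (y) mm, flat top 20 mm above the table; origin under its centre, on the table; x points away from the robot (turned by some yaw), z up
- pad1 (a point): centre of a green pad painted on the bed's top, flush, 118 (bed x) x 76 mm (bed y), pads 90 mm apart along the bed's y
- pad2 (a point): centre of a green pad painted on the bed's top, flush, 118 (bed x) x 76 mm (bed y), pads 90 mm apart along the bed's y
- pad3 (a point): centre of a green pad painted on the bed's top, flush, 118 (bed x) x 76 mm (bed y), pads 90 mm apart along the bed's y
- clamp (a joint): angle of the black steel clamp on the far side of the bed: pivot 160 mm beyond the bed's centre, 77 mm above the table; arm and 250 mm cross bar stand up to 245 mm high at 0, and the bar is down just over the strikers' loops at 1.72. It follows the air valve's lever
- valve (a joint): angle of the air valve's lever: 0 upright at its spring centre, positive towards +x of the valve (away from the robot, green mark), stops at +0.42 and -0.15 rad; at the stop it needs about 7 N at the knob, and it springs back by itself when let go
- valve_knob (a point): centre of the lever's black ball knob, 32 mm across, on a 12 mm rod 100 mm above the pivot (155 mm above the table when upright); moves and turns with the lever
- valve_base: grey valve block fixed to the table, 100 (x) x 80 (y) mm, 50 mm tall; origin under its centre; its x axis (turned by some yaw) points away from the robot, the way to push; green strip on the +x side, red on the -x side
- bracket: grey cast step bracket, an L 140 x 70 mm and 92 mm tall; origin under its middle; leave it alone
- mandrel1: stainless rivnut mandrel lying on the table, 115 mm long, 20 mm thick; origin near its middle, on the table; leave it alone
- mandrel2: a second stainless rivnut mandrel, the same; leave it alone
- magnet: orange welding magnet, a flat 90 x 90 mm block 26 mm tall; origin under its middle; leave it alone
- hammer: hammer lying on the table, about 300 mm long; leave it alone
- spray: spray can standing upright, 60 mm across, 170 mm tall; origin under its middle; leave it alone

How it is judged:
On the way, in this order (a step that is already met when the one before it is completed fails the run):
1. the hatch is pressed in and springs open (value of joint hatch above 0.3 rad), for 0.2 s.
2. the hatch is swung past upright (value of joint hatch above 1.9 rad), for 0.2 s.
3. every striker lies flat and square on its own green pad ((horizontal distance between striker1 and pad1 below 0.02 m or horizontal distance between striker1 and pad2 below 0.02 m or horizontal distance between striker1 and pad3 below 0.02 m) and z of striker1 in the frame of bed between 0.015 and 0.026 m and angle between each of striker1, striker2, striker3's own z axis and vertical below 0.12 rad and angle between the x axis of each of striker1, striker2, striker3 and the x axis of bed, either way round below 0.25 rad and linear speed of each of striker1, striker2, striker3 below 0.03 m/s and (horizontal distance between striker2 and pad1 below 0.02 m or horizontal distance between striker2 and pad2 below 0.02 m or horizontal distance between striker2 and pad3 below 0.02 m) and z of striker2 in the frame of bed between 0.015 and 0.026 m and (horizontal distance between striker3 and pad1 below 0.02 m or horizontal distance between striker3 and pad2 below 0.02 m or horizontal distance between striker3 and pad3 below 0.02 m) and z of striker3 in the frame of bed between 0.015 and 0.026 m), for 0.3 s.
4. the valve lever is held over, away from the robot, for two seconds (value of joint valve above 0.34 rad), for 1.9 s.
5. the lever is back at its centre (value of joint valve between -0.06 and 0.06 rad), for 0.3 s.
At the end, for the whole second after the job is handed in: hatch past upright (over 1.9 rad), every striker flat (within 0.12 rad) and still on a green pad, centre within 20 mm of the pad's centre and turned less than 0.25 rad from the bed's x axis, either way round; valve lever within 0.06 rad of its centre (all of step 3 and all of step 5 and value of joint hatch above 1.9 rad); the robot touches nothing.
It fails at once if a bystander is moved more than 30 mm or knocked over (distance of any of bracket, mandrel1, mandrel2, magnet, hammer, spray from where it was at the start of the episode above 0.03 m).
Of striker1, striker2, striker3 only 2 to 3 are there at a start; the rules pass over those that are not, and their reading is None.
At some moment in a run one of striker1, striker2, striker3 may be knocked a few centimetres aside while the robot is not near it.
It also fails if it takes over 210 s, if anything falls off the work surface, if the arm or the gripper's body presses on something with over 40 N, if the wrist force passes 120 N, or if a joint passes its speed limit or range.

## Working session

There is one attempt and no reset: what is moved stays moved. The work goes in short steps, Python scripts to look and compute and a tool call to move; the robot and the scene stay as the last step left them, time stands still between calls to the robot, and variables do not carry over. Pictures are saved under pics/ and viewed, at most 14 in all, crops included, and the job is handed in when it is done.

Besides the shell and the picture viewer there is one more tool, called after ">>>" as a command line: name --pt "numbers of a row" for each row, then --argument value for the rest. drive_tool: Moves the arm, as the interface text tells. Its arguments: {"type":"object","properties":{"deltas":{"type":"array","items":{"type":"array","items":{"type":"number"}}},"grip":{"type":"number"}},"required":["deltas"]}

```bash
ls; mkdir -p pics
python3 - <<'E'
from plant import robot
import cv2, numpy as np
for n in("scene","top"):
    im=robot.snapshot(n); cv2.imwrite(f"pics/{n}0.png",im)
    m=robot.camera_model(n); print(n,np.round(m["intrinsics"],1).tolist(),m["D"],np.round(m["view"],3).tolist())
s=robot.read_state(); print(s["t"],s["position"],np.round(s["eef_rot"],3).tolist(),s["opening"])
E
```

```text
pics
scene [[429.6, 0.0, 260.0], [0.0, 429.6, 188.6], [0.0, 0.0, 1.0]] [-0.12688069  0.          0.          0.          0.        ] [[-0.776, 0.631, -0.015, 0.471], [0.444, 0.53, -0.723, -0.161], [-0.448, -0.567, -0.691, 1.786], [0.0, 0.0, 0.0, 1.0]]
top [[347.8, 0.0, 256.4], [0.0, 347.8, 193.5], [0.0, 0.0, 1.0]] [-0.07531359  0.          0.          0.          0.        ] [[-0.019, -1.0, -0.016, 0.018], [-0.989, 0.021, -0.145, 0.586], [0.145, 0.013, -0.989, 1.414], [0.0, 0.0, 0.0, 1.0]]
0.1 [0.19930194 0.61823257 0.22175704] [[-0.952, 0.307, -0.0], [0.307, 0.952, -0.001], [-0.0, -0.001, -1.0]] 0.08736661410799614
```

View pics/scene0.png

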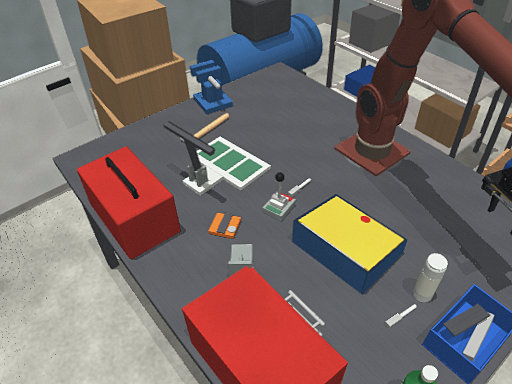

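View pics/top0.png

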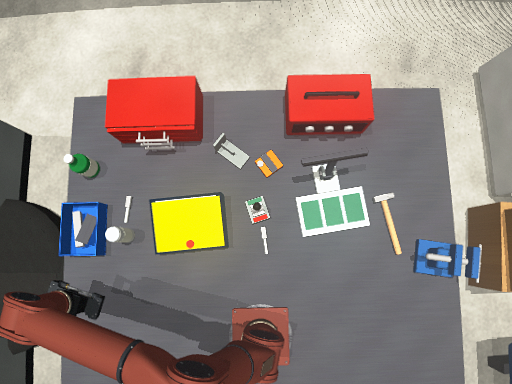

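The top view shows the yellow hatch (about 190,223) with its red spot at (190,243), the valve at (257,208), three green pads (312–355, 210) with the clamp behind them, the spray can at (119,234) and the hammer at (390,225).

```bash
cat > h.py <<'E'
from plant import robot
import cv2, numpy as np
def cam(n):
    m=robot.camera_model(n); return np.array(m["intrinsics"],float),np.array(m["D"],float),np.array(m["view"],float)
def ray(n,px):
    K,D,V=cam(n); u=cv2.undistortPoints(np.array(px,float).reshape(-1,1,2),K,D).reshape(-1,2)
    R,t=V[:3,:3],V[:3,3]; return -R.T@t, np.c_[u,np.ones(len(u))]@R
def plane(n,px,z):
    c,d=ray(n,px); z=np.broadcast_to(z,len(d)); return c+d*((z-c[2])/d[:,2])[:,None]
def pix(n,P):
    K,D,V=cam(n); return cv2.projectPoints(np.array(P,float).reshape(-1,3),cv2.Rodrigues(V[:3,:3])[0],V[:3,3],K,D)[0].reshape(-1,2)
def two(pa,pb):
    c1,d1=ray("top",pa);c2,d2=ray("scene",pb);d1,d2=d1[0],d2[0]
    s=np.linalg.lstsq(np.c_[d1,-d2],c2-c1,rcond=None)[0]; a,b=c1+s[0]*d1,c2+s[1]*d2
    return (a+b)/2,np.linalg.norm(a-b)
def hsv(im,lo,hi): return cv2.inRange(cv2.cvtColor(im,cv2.COLOR_BGR2HSV),lo,hi)
def blobs(m,amin=20):
    cs=cv2.findContours(m,cv2.RETR_EXTERNAL,cv2.CHAIN_APPROX_NONE)[0]
    return sorted([c for c in cs if cv2.contourArea(c)>amin],key=cv2.contourArea,reverse=True)
def cen(c): M=cv2.moments(c); return np.array([M["m10"]/M["m00"],M["m01"]/M["m00"]])
E
python3 - <<'E'
from h import *
np.set_printoptions(precision=4,suppress=True)
for n in("top","scene"):
    im=cv2.imread(f"pics/{n}0.png")
    y=blobs(hsv(im,(22,120,120),(38,255,255)),500)
    Y=y[0]; q=cv2.approxPolyDP(cv2.convexHull(Y),8,True).reshape(-1,2); print(n,"yellow",cv2.contourArea(Y),q.tolist())
    red=hsv(im,(0,150,80),(8,255,255))|hsv(im,(172,150,80),(180,255,255))
    hull=cv2.fillConvexPoly(np.zeros_like(red),cv2.convexHull(Y),255)
    r=blobs(red&hull,8); print("red",[cen(c) for c in r])
    if n=="top":
        zs=[.069 if v>220 else .1 for v in q[:,1]]; print(plane(n,q,zs))
        print("spot",plane(n,cen(r[0]),.0738))
    g=[c for c in blobs(hsv(im,(60,60,50),(85,255,255)),60)]
    for c in g[:5]:
        rc=cv2.minAreaRect(c); P=plane(n,cen(c),.02)[0]; B=plane(n,cv2.boxPoints(rc),.02)
        e=[B[1]-B[0],B[2]-B[1]]; e=max(e,key=np.linalg.norm); print("green",cen(c),cv2.contourArea(c),P, np.degrees(np.arctan2(e[1],e[0])),np.linalg.norm(e))
a=cv2.imread("pics/top0.png")[130:290,100:400]; b=cv2.imread("pics/scene0.png")[110:300,150:450]
cv2.imwrite("pics/c1.png",np.vstack([cv2.resize(a,(750,400))[:300,300:],cv2.resize(b,(450,290))]))
cv2.imwrite("pics/c1.png",cv2.resize(cv2.imread("pics/scene0.png")[160:225,250:320],(700,600),interpolation=cv2.INTER_CUBIC)) 
cv2.imwrite("pics/c2.png",cv2.resize(cv2.imread("pics/top0.png")[185:235,230:290],(600,500),interpolation=cv2.INTER_CUBIC))
E
```

```text
top yellow 3355.5 [[219, 196], [224, 245], [157, 252], [152, 202]]
red [array([190.    , 243.3125])]
[[0.5707 0.1559 0.1   ]
 [0.3747 0.1404 0.069 ]
 [0.3506 0.4141 0.069 ]
 [0.5519 0.429  0.1   ]]
spot [[0.3837 0.2778 0.0738]]
green [332.4003 210.917 ] 435.5 [ 0.508  -0.3136  0.02  ] -171.64035730925636 0.11685129362862039
green [311.4873 214.4711] 433.0 [ 0.495  -0.2244  0.02  ] -171.87690973845432 0.11656312814424838
green [353.1092 207.183 ] 429.0 [ 0.5219 -0.4025  0.02  ] -172.09807775701398 0.11723862502920271
green [ 79.598  163.3661] 269.5 [0.7414 0.7883 0.02  ] -91.8881490887067 0.09400321709541565
scene yellow 3449.5 [[299, 219], [336, 196], [403, 240], [367, 269]]
red [array([364.8718, 218.6872])]
green [245.1712 169.5631] 333.0 [ 0.4979 -0.2264  0.02  ] -171.77178567070118 0.14113730664058874
green [228.9831 159.8352] 305.5 [ 0.5114 -0.3153  0.02  ] -171.38465087638633 0.1449065511353272
green [414.4381 377.8645] 200.5 [0.6637 0.7095 0.02  ] 137.77174665090513 0.09234994115419688
green [215.2125 150.5225] 200.0 [ 0.5196 -0.4006  0.02  ] -173.26968620002464 0.13969825859307755
```

View pics/c2.png

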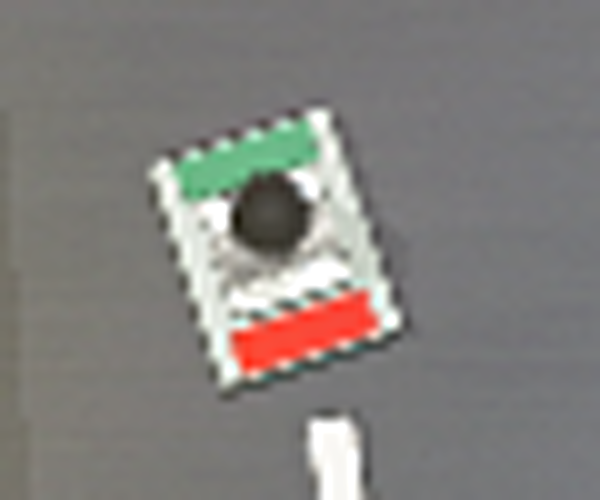

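View pics/c1.png

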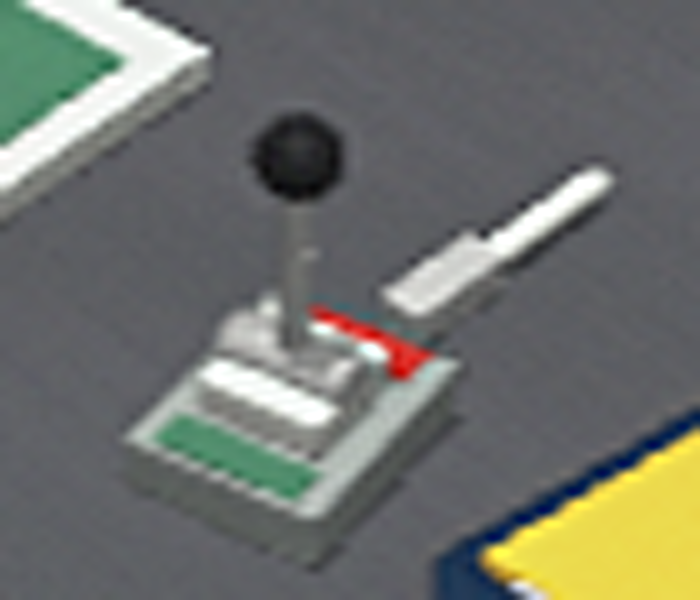

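```bash
cat >> h.py <<'E'
def go(p,yaw=None):
    "shift in tool axes (mm) to world p, and turn (deg) that brings tool y to world angle yaw (mod 180)"
    s=robot.read_state(); R=np.array(s["eef_rot"]); d=R.T@(np.array(p)-s["position"])*1000
    a=0
    if yaw is not None:
        cur=np.degrees(np.arctan2(R[1,1],R[0,1])); a=-((yaw-cur+90)%180-90)
    print("go",np.round(d,1),"turn",round(a,1),"| t",round(s["t"],2),"q7",round(s["joint_positions"][6],2),"tcp",np.round(s["position"],4),"F",np.round(s["contact_force"],1),"open",round(s["opening"],4))
E
python3 - <<'E'
from h import *
np.set_printoptions(precision=4,suppress=True)
print("spot",two([190,243.3],[364.87,218.69]))
print("knob",two([256.4,205.7],[279.3,176.6]))
for a,b in(((222,385),(160,165)),((400,320),(325,108))):
    P=plane("top",[(230+a[0]/10,185+a[1]/10),(230+b[0]/10,185+b[1]/10)],.05);d=P[1]-P[0];print("valve",P.mean(0),np.degrees(np.arctan2(d[1],d[0])),np.linalg.norm(d))
go([.384,.278,.13],95)
E
```

```text
spot (array([0.3843, 0.2761, 0.0783]), np.float64(0.001778241763823793))
knob (array([0.5229, 0.0042, 0.157 ]), np.float64(0.0027428827121252983))
valve [0.5064 0.0375 0.05  ] 14.744746323299 0.09493851559000424
valve [ 0.5302 -0.034   0.05  ] 18.067269435286732 0.09357395672839824
go [-280.2 -267.    92.2] turn -22.9 | t 0.1 q7 -0.06 tcp [0.1993 0.6182 0.2218] F [-0.   0.1 -0.1] open 0.0874
```

>>> drive_tool --pt "-28 -27 0 -5" --pt "-56 -53 0 -10" --pt "-85 -80 0 -15" --pt "-113 -107 0 -20" --pt "-140 -133 0 -23" --grip 1

```text
t: 0.52
position: [0.2925, 0.4469, 0.2221]
eef_rot: [[-0.996, -0.094, -0.0], [-0.094, 0.996, -0.001], [0.0, -0.001, -1.0]]
contact_force: [2.0, -0.0, 0.7]
opening: 0.0616
gripper_force: 0.0
```

```bash
python3 -c "
from h import *
go([.384,.277,.12],95)"
```

```text
go [ -75.1 -177.7  102.2] turn 0.4 | t 0.52 q7 0.6 tcp [0.2925 0.4469 0.2221] F [ 2.  -0.   0.7] open 0.0616
```

>>> drive_tool --pt "-16 -37 10 0" --pt "-32 -74 30 0" --pt "-48 -111 55 0" --pt "-64 -148 80 0" --pt "-75 -178 102 0"

```text
t: 0.93
position: [0.3788, 0.2857, 0.1265]
eef_rot: [[-0.996, -0.089, 0.001], [-0.089, 0.996, 0.001], [-0.001, 0.001, -1.0]]
contact_force: [1.4, -0.0, -0.4]
opening: 0.0282
gripper_force: 0.0
```

>>> drive_tool --pt "0 0 15 0" --pt "0 0 30 0" --pt "0 0 34 0" --pt "0 0 36 0"

```text
t: 1.27
position: [0.3775, 0.287, 0.0904]
eef_rot: [[-0.996, -0.09, -0.001], [-0.09, 0.996, -0.001], [0.001, -0.001, -1.0]]
contact_force: [1.3, -0.2, -0.2]
opening: 0.0038
gripper_force: 0.0
```

```bash
python3 -c "
from h import *
go([.384,.277,.0755],95)
for n in('top','scene'):
    im=robot.snapshot(n); cv2.imwrite(f'pics/{n}1.png',im)
cv2.imwrite('pics/c3.png',cv2.resize(im[150:290,270:430],(800,700))[:600])"
```

```text
go [ -5.6 -10.6  14.9] turn 0.1 | t 1.27 q7 0.94 tcp [0.3775 0.287  0.0904] F [ 1.3 -0.2 -0.2] open 0.0038
```

View pics/c3.png

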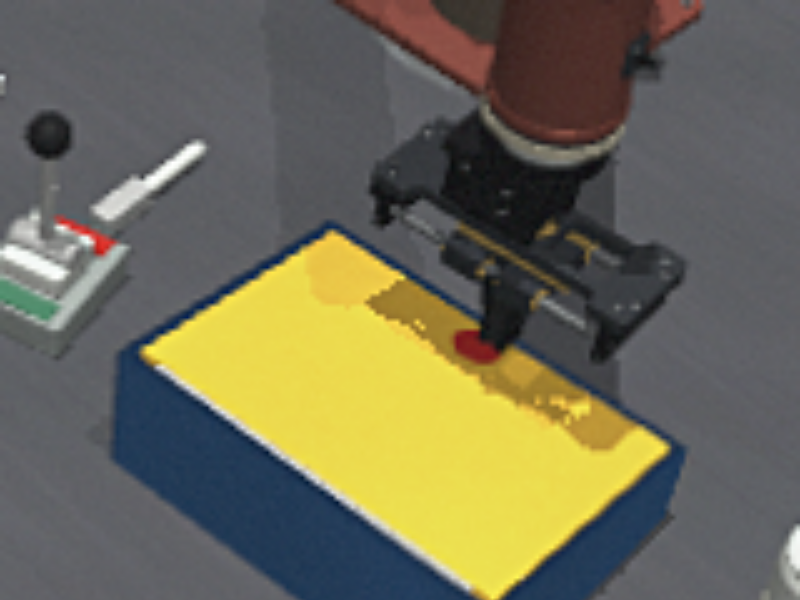

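The closed fingers stand just above the hatch, about 10 mm off the red spot toward +y. I'll correct that and press.

>>> drive_tool --pt "-5 -10 5 0" --pt "-5 -10 10 0" --pt "-5 -10 14 0" --pt "-5 -10 17 0"

```text
t: 1.7
position: [0.3842, 0.2786, 0.0745]
eef_rot: [[-0.996, -0.09, 0.001], [-0.09, 0.996, 0.001], [-0.001, 0.001, -1.0]]
contact_force: [2.2, -0.6, 3.1]
opening: 0.0009
gripper_force: 1.3
```

>>> drive_tool --pt "0 0 2 0" --pt "0 0 4 0" --pt "0 0 4 0"

```text
t: 1.95
position: [0.3839, 0.2784, 0.0701]
eef_rot: [[-0.996, -0.09, 0.0], [-0.09, 0.996, 0.0], [-0.0, 0.0, -1.0]]
contact_force: [1.2, 0.2, 2.1]
opening: 0.0002
gripper_force: 1.0
```

>>> drive_tool --pt "0 0 -15 0" --pt "0 0 -40 0" --pt "0 0 -80 0" --pt "0 0 -120 0" --pt "0 0 -145 0"

```text
t: 2.37
position: [0.3842, 0.2784, 0.2188]
eef_rot: [[-0.996, -0.09, 0.002], [-0.09, 0.996, 0.002], [-0.002, 0.002, -1.0]]
contact_force: [1.1, 0.2, 0.0]
opening: 0.0004
gripper_force: 0.0
```

>>> drive_tool --pt "0 0 0 0" --pt "5 0 0 0" --pt "10 0 0 0" --pt "10 0 0 0"

```text
t: 2.7
position: [0.3721, 0.2766, 0.2138]
eef_rot: [[-0.996, -0.09, -0.002], [-0.09, 0.996, -0.002], [0.002, -0.002, -1.0]]
contact_force: [0.0, 0.2, 0.3]
opening: 0.0006
gripper_force: 0.0
```

```bash
python3 -c "
from h import *
go([.384,.277,.0755],95)
for n in('top','scene'):
    im=robot.snapshot(n); cv2.imwrite(f'pics/{n}2.png',im)
cv2.imwrite('pics/c4.png',cv2.resize(im[130:290,270:430],(600,600)))"
```

```text
go [-12.2  -0.5 138.3] turn 0.2 | t 2.7 q7 0.92 tcp [0.3721 0.2766 0.2138] F [0.  0.2 0.3] open 0.0006
```

View pics/c4.png

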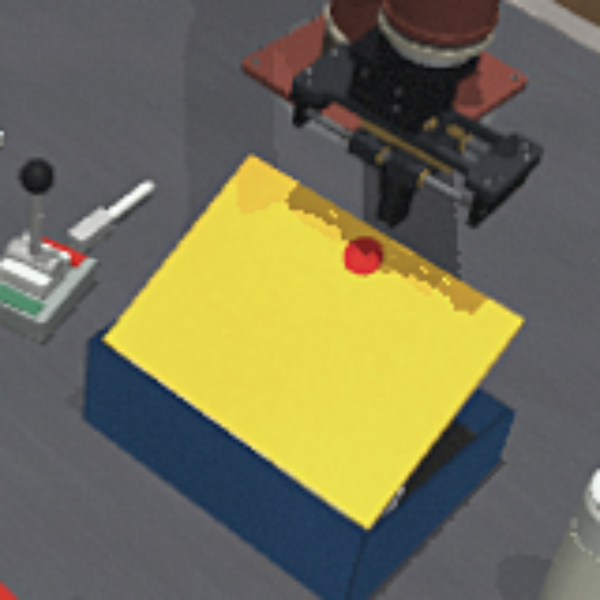

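The hatch is partly open, its front edge running from (250,155) to (525,320) in the crop, with the fingertip near that edge. I'll back off a little, let it settle and measure its angle.

>>> drive_tool --pt "10 0 0 0" --pt "10 0 0 0" --pt "10 0 0 0" --pt "10 0 0 0" --pt "10 0 0 0"

```text
t: 3.22
position: [0.3642, 0.2761, 0.2152]
eef_rot: [[-0.996, -0.089, 0.0], [-0.089, 0.996, -0.0], [-0.0, -0.0, -1.0]]
contact_force: [-0.0, 0.0, 0.5]
opening: 0.0004
gripper_force: 0.0
```

```bash
cat >> h.py <<'E'
H=np.array([.5637,.2937,.1]); BX=np.array([.996,.0877,0]); BY=np.array([-.0877,.996,0])
def hatch():
    "hatch angle from the yellow front corner (scene), matched to the arc of the hinge-edge"
    im=robot.snapshot("scene"); y=blobs(hsv(im,(22,120,100),(38,255,255)),300)[0]
    q=cv2.approxPolyDP(cv2.convexHull(y),6,True).reshape(-1,2)
    print("scene corners",q.tolist())
    for a in np.arange(.2,2.11,.1):
        e=a-.16; P=[H-BX*.207*np.cos(e)+np.array([0,0,.207*np.sin(e)])+s*BY*.138 for s in(-1,1)]
        print(round(a,2),np.round(pix("scene",P)).astype(int).tolist(),end=" ")
    print()
E
python3 -c "
from h import *
hatch(); go([.384,.277,.2])"
```

```text
scene corners [[332, 166], [406, 210], [368, 270], [297, 220]]
0.2 [[339, 188], [408, 231]] 0.3 [[339, 184], [409, 227]] 0.4 [[339, 180], [410, 223]] 0.5 [[339, 176], [410, 220]] 0.6 [[338, 173], [410, 217]] 0.7 [[336, 170], [410, 215]] 0.8 [[335, 168], [409, 213]] 0.9 [[333, 166], [408, 211]] 1.0 [[330, 165], [406, 210]] 1.1 [[327, 164], [404, 210]] 1.2 [[324, 164], [402, 210]] 1.3 [[320, 164], [399, 212]] 1.4 [[316, 165], [396, 213]] 1.5 [[312, 167], [392, 216]] 1.6 [[308, 169], [388, 219]] 1.7 [[303, 172], [383, 223]] 1.8 [[298, 176], [379, 227]] 1.9 [[293, 180], [374, 232]] 2.0 [[288, 184], [369, 238]] 2.1 [[283, 189], [364, 244]] 
go [-19.8  -0.9  15.2] turn 0 | t 3.27 q7 0.9 tcp [0.3642 0.2761 0.2152] F [-0.4 -0.   0.6] open 0.0004
```

>>> drive_tool --pt "-25 0 0 0" --pt "-50 0 -5 0" --pt "-70 0 -12 0" --pt "-90 0 -22 0" --pt "-110 0 -30 0"

```text
t: 3.68
position: [0.4742, 0.2861, 0.246]
eef_rot: [[-0.996, -0.09, -0.001], [-0.09, 0.996, 0.0], [0.001, 0.0, -1.0]]
contact_force: [-1.3, -0.1, 1.6]
opening: 0.0001
gripper_force: 0.8
```

>>> drive_tool --pt "-20 0 -5 0" --pt "-40 0 -10 0" --pt "-60 0 -10 0" --pt "-80 0 -10 0" --pt "-100 0 -10 0"

```text
t: 4.1
position: [0.5743, 0.295, 0.2551]
eef_rot: [[-0.996, -0.09, 0.0], [-0.09, 0.996, -0.0], [-0.0, -0.0, -1.0]]
contact_force: [0.1, 0.4, -0.7]
opening: 0.0006
gripper_force: 0.0
```

```bash
python3 -c "
from h import *
hatch(); go([.564,.294,.25])"
```

```text
scene corners [[289, 182], [369, 235], [367, 263], [355, 263], [296, 220]]
0.2 [[339, 188], [408, 231]] 0.3 [[339, 184], [409, 227]] 0.4 [[339, 180], [410, 223]] 0.5 [[339, 176], [410, 220]] 0.6 [[338, 173], [410, 217]] 0.7 [[336, 170], [410, 215]] 0.8 [[335, 168], [409, 213]] 0.9 [[333, 166], [408, 211]] 1.0 [[330, 165], [406, 210]] 1.1 [[327, 164], [404, 210]] 1.2 [[324, 164], [402, 210]] 1.3 [[320, 164], [399, 212]] 1.4 [[316, 165], [396, 213]] 1.5 [[312, 167], [392, 216]] 1.6 [[308, 169], [388, 219]] 1.7 [[303, 172], [383, 223]] 1.8 [[298, 176], [379, 227]] 1.9 [[293, 180], [374, 232]] 2.0 [[288, 184], [369, 238]] 2.1 [[283, 189], [364, 244]] 
go [13.   0.8  4.2] turn 0 | t 4.15 q7 1.2 tcp [0.5771 0.2943 0.2542] F [-2.  -1.7 -1.8] open 0.0005
```

>>> drive_tool --pt "35 0 0 0" --pt "60 -20 -10 0" --pt "80 -60 -20 0" --pt "90 -100 -30 0" --pt "100 -140 -40 0" --grip -1

```text
t: 4.57
position: [0.4859, 0.1508, 0.2941]
eef_rot: [[-0.996, -0.091, -0.0], [-0.091, 0.996, -0.0], [0.0, -0.0, -1.0]]
contact_force: [1.4, -1.1, 0.3]
opening: 0.0262
gripper_force: 0.0
```

>>> drive_tool --pt "0 -40 0 0" --pt "0 -80 0 0" --pt "0 -120 0 0" --pt "0 -160 0 0" --pt "0 -200 0 0"

```text
t: 4.98
position: [0.5046, -0.0493, 0.2941]
eef_rot: [[-0.996, -0.09, 0.001], [-0.09, 0.996, 0.0], [-0.001, 0.0, -1.0]]
contact_force: [1.2, 0.6, -0.0]
opening: 0.0591
gripper_force: 0.0
```

```bash
python3 -c "
from h import *
hatch()
for n in('top','scene'):
    im=robot.snapshot(n); cv2.imwrite(f'pics/{n}3.png',im)
    c=im[180:270,140:240] if n=='top' else im[180:290,280:420]
    cv2.imwrite('pics/d_'+n+'.png',cv2.resize(c,(600,540),interpolation=cv2.INTER_CUBIC))
go([.564,.294,.25])" | tail -1
```

```text
go [-87.6 339.   44.1] turn 0 | t 5.13 q7 1.67 tcp [ 0.5047 -0.0511  0.2942] F [-0.2  1.2 -0.1] open 0.0709
```

View pics/d_top.png

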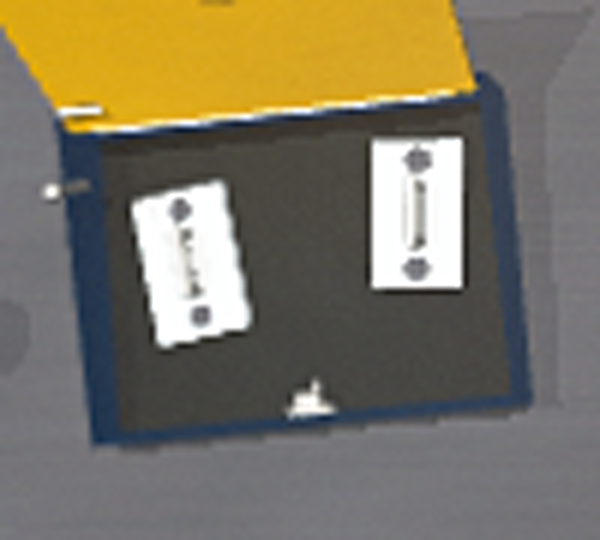

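View pics/d_scene.png

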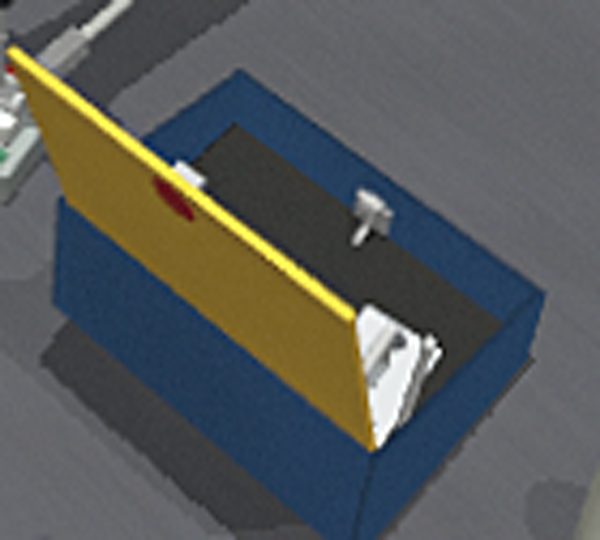

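Two strikers lie in the box: in the top crop at (190,262), turned about 10°, and at (417,213), nearly straight. The hatch is resting open. Next I'll measure them.

```bash
cat >> h.py <<'E'
def strikers(im,x0,y0,x1,y1,ztop):
    m=np.zeros(im.shape[:2],np.uint8); m[y0:y1,x0:x1]=hsv(im,(0,0,150),(180,60,255))[y0:y1,x0:x1]
    out=[]
    for c in blobs(cv2.morphologyEx(m,cv2.MORPH_CLOSE,np.ones((3,3))),100):
        B=plane("top",cv2.boxPoints(cv2.minAreaRect(cv2.convexHull(c))),ztop); e=sorted([B[1]-B[0],B[2]-B[1]],key=np.linalg.norm)
        a=np.degrees(np.arctan2(e[1][1],e[1][0]))%180
        print("striker",cen(c).round(1),B.mean(0).round(4),"size",np.linalg.norm(e[1]).round(3),np.linalg.norm(e[0]).round(3),"x-axis deg",a.round(1),"tool yaw",(a+90).round(1))
E
python3 -c "
from h import *
im=cv2.imread('pics/top3.png')
strikers(im,150,185,230,246,.034)
go([.52,.18,.15],91)"
```

```text
striker [171.5 223.5] [0.4679 0.3649 0.034 ] size 0.106 0.067 x-axis deg 12.0 tool yaw 102.0
striker [209. 215.] [0.5007 0.2064 0.034 ] size 0.101 0.059 x-axis deg 179.8 tool yaw 269.8
go [-34.3 229.  144.1] turn 3.8 | t 5.13 q7 1.67 tcp [ 0.5047 -0.0511  0.2942] F [-0.2  1.2 -0.1] open 0.0709
```

```bash
python3 -c "
from h import *
go([.501,.2064,.14],90)"
```

```text
go [-17.5 256.9 154.1] turn 4.8 | t 5.13 q7 1.67 tcp [ 0.5047 -0.0511  0.2942] F [-0.2  1.2 -0.1] open 0.0709
```

>>> drive_tool --pt "-2 38 0 1" --pt "-5 76 0 2" --pt "-8 114 0 3" --pt "-10 152 20 4" --pt "-13 190 45 5" --grip 0

```text
t: 5.55
position: [0.5009, 0.1426, 0.2525]
eef_rot: [[-1.0, -0.004, 0.003], [-0.004, 1.0, 0.002], [-0.003, 0.002, -1.0]]
contact_force: [1.0, 0.5, 0.0]
opening: 0.0534
gripper_force: 0.0
```

>>> drive_tool --pt "-2 35 25 0" --pt "-5 67 60 0" --pt "-5 67 95 0" --pt "-5 67 109 0" --pt "-5 67 109 0"

```text
t: 5.97
position: [0.5024, 0.2066, 0.1383]
eef_rot: [[-1.0, -0.006, -0.007], [-0.006, 1.0, -0.004], [0.007, -0.004, -1.0]]
contact_force: [-0.4, -0.8, -0.4]
opening: 0.0435
gripper_force: 0.0
```

```bash
python3 -c "
from h import *
go([.501,.2064,.043],90)
for n in('top','scene'):
    im=robot.snapshot(n); cv2.imwrite(f'pics/{n}4.png',im)
a=cv2.imread('pics/top4.png')
strikers(a,150,185,230,246,.034)
cv2.imwrite('pics/e.png',np.hstack([cv2.resize(a[180:270,160:250],(400,400)),cv2.resize(im[160:270,260:370],(400,400))]))"
```

```text
go [ 0.8  0.2 95.3] turn 0.3 | t 5.97 q7 1.17 tcp [0.5024 0.2066 0.1383] F [-0.4 -0.8 -0.4] open 0.0435
striker [167.4 226.5] [0.4601 0.3884 0.034 ] size 0.107 0.038 x-axis deg 26.2 tool yaw 116.2
```

View pics/e.png

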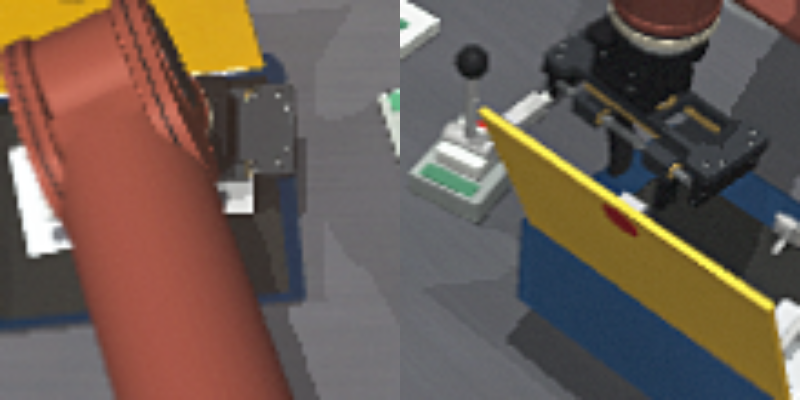

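The fingers straddle the white striker (left panel: right edge of its plate at (237,197)), so the position fits. Descending.

>>> drive_tool --pt "0 0 35 0" --pt "0 0 65 0" --pt "0 0 85 0" --pt "0 0 95 0" --pt "0 0 95 0"

```text
t: 6.48
position: [0.5055, 0.2056, 0.0475]
eef_rot: [[-1.0, -0.002, -0.001], [-0.002, 1.0, -0.0], [0.001, -0.0, -1.0]]
contact_force: [-1.3, -0.5, -0.1]
opening: 0.0435
gripper_force: 0.0
```

>>> drive_tool --pt "0 0 0 0" --pt "0 0 0 0" --pt "0 0 0 0" --pt "0 0 0 0" --pt "0 0 0 0" --grip 1

```text
t: 6.9
position: [0.5062, 0.2061, 0.0486]
eef_rot: [[-1.0, -0.002, 0.001], [-0.002, 1.0, 0.001], [-0.001, 0.001, -1.0]]
contact_force: [0.3, 0.1, -0.4]
opening: 0.018
gripper_force: 0.0
```

>>> drive_tool --pt "4 0 4 0" --pt "5 0 5 0" --pt "5 0 5 0" --pt "5 0 5 0" --pt "5 0 5 0"

```text
t: 7.32
position: [0.5017, 0.2057, 0.0437]
eef_rot: [[-1.0, -0.002, 0.002], [-0.002, 1.0, 0.001], [-0.002, 0.001, -1.0]]
contact_force: [1.7, -1.7, 8.3]
opening: 0.0085
gripper_force: 30.0
```

>>> drive_tool --pt "0 0 -10 0" --pt "0 0 -30 0" --pt "0 0 -60 0" --pt "0 0 -100 0" --pt "0 0 -135 0"

```text
t: 7.73
position: [0.4997, 0.2053, 0.1794]
eef_rot: [[-1.0, -0.002, -0.001], [-0.002, 1.0, -0.001], [0.001, -0.001, -1.0]]
contact_force: [0.6, 0.8, -1.6]
opening: 0.0088
gripper_force: 30.0
```

```bash
python3 -c "
from h import *
go([.5,0,.21]); go([.4965,-.2254,.13],98.5); go([.5095,-.3145,.13],98.5)
im=robot.snapshot('scene');cv2.imwrite('pics/f.png',cv2.resize(im[120:270,230:400],(600,530)))"
```

```text
go [ 2.000e-01 -2.053e+02 -3.040e+01] turn 0 | t 7.73 q7 1.15 tcp [0.4997 0.2053 0.1794] F [ 0.6  0.8 -1.6] open 0.0088
go [   4.1 -430.6   49.8] turn -8.4 | t 7.73 q7 1.15 tcp [0.4997 0.2053 0.1794] F [ 0.6  0.8 -1.6] open 0.0088
go [  -8.7 -519.8   49.9] turn -8.4 | t 7.73 q7 1.15 tcp [0.4997 0.2053 0.1794] F [ 0.6  0.8 -1.6] open 0.0088
```

View pics/f.png

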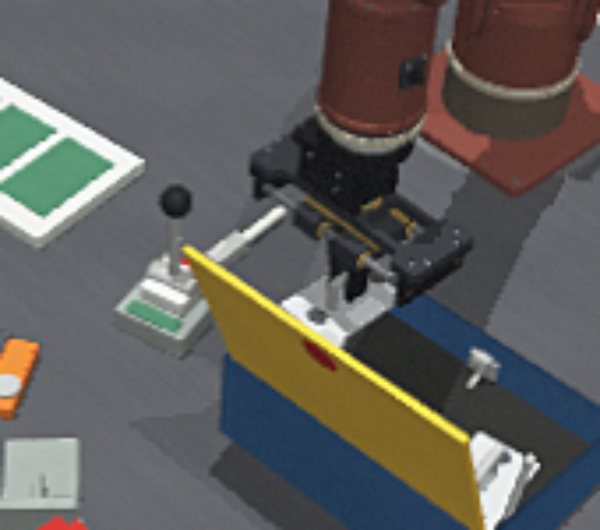

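The striker hangs level from the fingers. Carrying it over the valve to the middle pad.

>>> drive_tool --pt "0 -30 -30 0" --pt "0 -65 -50 0" --pt "0 -105 -55 -2" --pt "0 -145 -55 -4" --pt "0 -185 -55 -6"

```text
t: 8.2
position: [0.5005, 0.0191, 0.2332]
eef_rot: [[-0.994, -0.109, 0.0], [-0.109, 0.994, 0.001], [-0.001, 0.001, -1.0]]
contact_force: [0.6, -0.4, -3.3]
opening: 0.0092
gripper_force: 30.0
```

>>> drive_tool --pt "0 -40 0 0" --pt "0 -80 0 0" --pt "0 -120 0 -2" --pt "0 -160 0 -2" --pt "0 -200 0 -2"

```text
t: 8.62
position: [0.5218, -0.1797, 0.2328]
eef_rot: [[-0.99, -0.142, -0.0], [-0.142, 0.99, 0.001], [0.0, 0.001, -1.0]]
contact_force: [0.7, 0.1, -2.6]
opening: 0.0087
gripper_force: 30.0
```

```bash
python3 -c "
from h import *
go([.5095,-.3145,.06],98.5)"
```

```text
go [  31.4 -131.8  172.7] turn -0.3 | t 8.62 q7 2.06 tcp [ 0.5218 -0.1797  0.2328] F [ 0.7  0.1 -2.6] open 0.0087
```

>>> drive_tool --pt "8 -33 0 0" --pt "16 -66 10 0" --pt "24 -100 40 0" --pt "31 -132 75 0" --pt "31 -132 110 0"

```text
t: 9.03
position: [0.5095, -0.3189, 0.1253]
eef_rot: [[-0.991, -0.136, 0.003], [-0.136, 0.991, -0.004], [-0.003, -0.004, -1.0]]
contact_force: [0.4, 0.2, -1.8]
opening: 0.0093
gripper_force: 30.0
```

>>> drive_tool --pt "0 0 30 0" --pt "0 0 50 0" --pt "0 0 50 0" --pt "0 0 50 0"

```text
t: 9.37
position: [0.5097, -0.3123, 0.0738]
eef_rot: [[-0.99, -0.141, -0.003], [-0.141, 0.99, 0.001], [0.002, 0.001, -1.0]]
contact_force: [0.2, -0.3, -0.8]
opening: 0.0091
gripper_force: 30.0
```

```bash
python3 -c "
from h import *
go([.5095,-.3145,.0365],98.5)"
```

```text
go [ 0.4 -2.2 37.3] turn -0.4 | t 9.37 q7 2.46 tcp [ 0.5097 -0.3123  0.0738] F [ 0.2 -0.3 -0.8] open 0.0091
```

>>> drive_tool --pt "0 -2 20 0" --pt "0 -2 32 0" --pt "0 -2 37 0" --pt "0 -2 38 0"

```text
t: 9.7
position: [0.5108, -0.3144, 0.0363]
eef_rot: [[-0.99, -0.142, -0.001], [-0.142, 0.99, 0.0], [0.0, 0.001, -1.0]]
contact_force: [-0.7, 0.7, -2.1]
opening: 0.0094
gripper_force: 30.0
```

```bash
python3 -c "
from h import *
go([.5095,-.3145,.0355],98.5)"
```

```text
go [1.3 0.1 0.8] turn -0.3 | t 9.7 q7 2.49 tcp [ 0.5108 -0.3144  0.0363] F [-0.7  0.7 -2.1] open 0.0094
```

>>> drive_tool --pt "0 0 1 0" --pt "0 0 2 0" --pt "0 0 2 0"

```text
t: 9.95
position: [0.5114, -0.3151, 0.0358]
eef_rot: [[-0.99, -0.142, 0.001], [-0.142, 0.99, -0.0], [-0.001, -0.0, -1.0]]
contact_force: [-1.6, 2.2, 4.6]
opening: 0.0089
gripper_force: 30.0
```

>>> drive_tool --pt "0 0 0 0" --pt "0 0 0 0" --pt "0 0 0 0" --pt "0 0 0 0" --pt "0 0 0 0" --grip 0

```text
t: 10.37
position: [0.5109, -0.3149, 0.0345]
eef_rot: [[-0.99, -0.142, 0.0], [-0.142, 0.99, -0.0], [-0.0, -0.0, -1.0]]
contact_force: [-0.4, 0.9, -0.8]
opening: 0.0342
gripper_force: 0.0
```

>>> drive_tool --pt "0 0 -10 0" --pt "0 0 -40 0" --pt "0 0 -80 0" --pt "0 0 -120 0" --pt "0 0 -160 0"

```text
t: 10.78
position: [0.5102, -0.3151, 0.1968]
eef_rot: [[-0.99, -0.141, -0.0], [-0.141, 0.99, -0.0], [0.0, -0.0, -1.0]]
contact_force: [2.1, -0.1, 0.8]
opening: 0.0433
gripper_force: 0.0
```

```bash
python3 -c "
from h import *
go([.5,0,.21],95)"
```

```text
go [-34.2 313.4 -13.3] turn 3.1 | t 10.78 q7 2.38 tcp [ 0.5102 -0.3151  0.1968] F [ 2.1 -0.1  0.8] open 0.0433
```

>>> drive_tool --pt "0 36 -20 0" --pt "0 75 -30 0" --pt "0 115 -30 0" --pt "0 155 -30 0" --pt "0 195 -30 0"

```text
t: 11.2
position: [0.4827, -0.1206, 0.2254]
eef_rot: [[-0.99, -0.141, 0.002], [-0.141, 0.99, 0.0], [-0.002, -0.0, -1.0]]
contact_force: [1.0, 0.1, 0.7]
opening: 0.0433
gripper_force: 0.0
```

>>> drive_tool --pt "0 40 0 0" --pt "0 80 0 0" --pt "0 120 0 0" --pt "0 120 0 0"

```text
t: 11.53
position: [0.4651, 0.0046, 0.225]
eef_rot: [[-0.989, -0.15, 0.0], [-0.15, 0.989, 0.002], [-0.001, 0.002, -1.0]]
contact_force: [0.6, 1.7, -0.5]
opening: 0.0437
gripper_force: 0.0
```

```bash
python3 -c "
from h import *
im=robot.snapshot('top');cv2.imwrite('pics/top5.png',im)
strikers(im,150,185,230,246,.034)
m=hsv(im,(60,60,50),(85,255,255))
for c in blobs(m[180:240,290:375].copy(),60): print('pad',cen(c)+[290,180],cv2.contourArea(c))
cv2.imwrite('pics/g.png',cv2.resize(im[170:260,140:380],(800,300),interpolation=cv2.INTER_CUBIC))
go([.468,.365,.14],102)"
```

```text
striker [171.5 223.5] [0.4679 0.3649 0.034 ] size 0.106 0.067 x-axis deg 12.0 tool yaw 102.0
pad [311.49305556 214.43865741] 432.0
pad [353.08421881 207.20739866] 423.5
go [-56.  359.7  85.4] turn -3.5 | t 11.58 q7 1.59 tcp [0.4657 0.0008 0.225 ] F [ 0.8 -1.3 -0.5] open 0.0431
```

View pics/g.png

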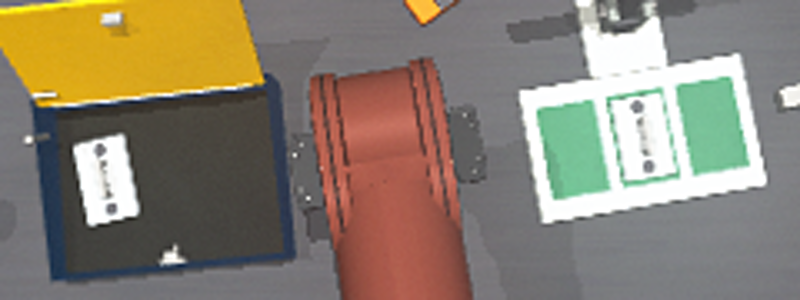

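The first striker sits centred and square on the middle pad (640,138 in the crop). The second is still in the box at (105,180), so I'll fetch it.

>>> drive_tool --pt "-6 39 0 0" --pt "-12 79 0 0" --pt "-18 119 0 -1" --pt "-24 159 0 -2" --pt "-30 199 0 -3"

```text
t: 12.0
position: [0.4682, 0.1988, 0.2251]
eef_rot: [[-0.981, -0.192, 0.001], [-0.192, 0.981, 0.0], [-0.001, 0.0, -1.0]]
contact_force: [0.7, 0.2, -0.1]
opening: 0.0436
gripper_force: 0.0
```

>>> drive_tool --pt "-8 39 0 0" --pt "-15 79 5 0" --pt "-20 119 35 0" --pt "-25 159 70 0" --pt "-25 159 85 0"

```text
t: 12.42
position: [0.4615, 0.3629, 0.1392]
eef_rot: [[-0.981, -0.196, 0.002], [-0.196, 0.981, 0.002], [-0.002, 0.002, -1.0]]
contact_force: [-0.5, -0.5, -0.2]
opening: 0.0435
gripper_force: 0.0
```

```bash
python3 -c "
from h import *
go([.468,.365,.09],102)"
```

```text
go [-6.7  0.7 49.2] turn -0.7 | t 12.42 q7 1.08 tcp [0.4615 0.3629 0.1392] F [-0.5 -0.5 -0.2] open 0.0435
```

>>> drive_tool --pt "-6 1 30 0" --pt "-6 1 60 0" --pt "-6 1 85 0" --pt "-6 1 96 0" --pt "-6 1 96 0"

```text
t: 12.83
position: [0.4668, 0.3592, 0.0412]
eef_rot: [[-0.981, -0.192, -0.003], [-0.192, 0.981, -0.004], [0.003, -0.003, -1.0]]
contact_force: [-0.2, -0.3, 0.1]
opening: 0.0435
gripper_force: 0.0
```

```bash
python3 -c "
from h import *
go([.468,.365,.043],102)"
```

```text
go [-2.3  5.5 -1.8] turn -0.9 | t 12.83 q7 1.12 tcp [0.4668 0.3592 0.0412] F [-0.2 -0.3  0.1] open 0.0435
```

>>> drive_tool --pt "-2 5 -1 -1" --pt "-2 5 -1 -1" --pt "-2 5 -1 -1"

```text
t: 13.08
position: [0.4695, 0.3677, 0.0465]
eef_rot: [[-0.978, -0.211, 0.002], [-0.211, 0.978, 0.002], [-0.003, 0.002, -1.0]]
contact_force: [-0.1, -1.2, 0.3]
opening: 0.044
gripper_force: 0.0
```

>>> drive_tool --pt "0 0 0 0" --pt "0 0 0 0" --pt "0 0 0 0" --pt "0 0 0 0" --pt "0 0 0 0" --grip 1

```text
t: 13.5
position: [0.4683, 0.3664, 0.0445]
eef_rot: [[-0.978, -0.21, 0.0], [-0.21, 0.978, 0.0], [-0.0, 0.0, -1.0]]
contact_force: [-1.0, -0.2, 0.1]
opening: 0.0179
gripper_force: 0.0
```

>>> drive_tool --pt "0 0 0 0" --pt "0 0 0 0" --pt "0 0 0 0" --pt "0 0 0 0"

```text
t: 13.83
position: [0.4684, 0.3658, 0.0444]
eef_rot: [[-0.978, -0.21, -0.0], [-0.21, 0.978, -0.001], [0.0, -0.001, -1.0]]
contact_force: [-0.5, -2.8, 2.9]
opening: 0.0086
gripper_force: 30.0
```

>>> drive_tool --pt "0 0 -10 0" --pt "0 0 -30 0" --pt "0 0 -70 0" --pt "0 0 -110 0" --pt "0 0 -150 0"

```text
t: 14.25
position: [0.4675, 0.3663, 0.196]
eef_rot: [[-0.978, -0.211, -0.001], [-0.211, 0.978, -0.0], [0.001, -0.0, -1.0]]
contact_force: [1.9, 1.5, -2.5]
opening: 0.0089
gripper_force: 30.0
```

>>> drive_tool --pt "0 -10 -35 0" --pt "0 -40 -40 0" --pt "0 -80 -40 0" --pt "0 -120 -40 0" --pt "0 -160 -40 0"

```text
t: 14.67
position: [0.5016, 0.2089, 0.2349]
eef_rot: [[-0.977, -0.211, 0.0], [-0.211, 0.977, 0.001], [-0.0, 0.001, -1.0]]
contact_force: [1.4, -0.3, -3.2]
opening: 0.0088
gripper_force: 30.0
```

```bash
python3 -c "
from h import *
im=robot.snapshot('top')
strikers(im,150,185,230,246,.034)
go([.4965,-.2254,.23],98.5)"
```

```text
go [  93.1 -413.7    6.6] turn 3.1 | t 14.72 q7 1.35 tcp [0.5043 0.1986 0.2351] F [ 3.  -9.8 -3.5] open 0.0089
```

>>> drive_tool --pt "9 -40 0 0" --pt "18 -80 0 1" --pt "27 -120 0 2" --pt "36 -160 0 3" --pt "45 -200 0 3"

```text
t: 15.13
position: [0.4994, 0.0037, 0.2347]
eef_rot: [[-0.987, -0.158, 0.0], [-0.158, 0.987, 0.001], [-0.0, 0.001, -1.0]]
contact_force: [1.9, 1.0, -3.4]
opening: 0.0088
gripper_force: 30.0
```

>>> drive_tool --pt "7 -40 0 0" --pt "14 -80 0 0" --pt "21 -120 0 0" --pt "28 -160 0 0" --pt "35 -200 0 0"

```text
t: 15.55
position: [0.4968, -0.1992, 0.2349]
eef_rot: [[-0.987, -0.159, 0.001], [-0.159, 0.987, 0.001], [-0.001, 0.001, -1.0]]
contact_force: [1.5, 0.0, -4.5]
opening: 0.009
gripper_force: 30.0
```

```bash
python3 -c "
from h import *
go([.4965,-.2254,.06],98.5)"
```

```text
go [  4.7 -26.  174.9] turn 0.7 | t 15.55 q7 2.1 tcp [ 0.4968 -0.1992  0.2349] F [ 1.5  0.  -4.5] open 0.009
```

>>> drive_tool --pt "4 -24 30 0.7" --pt "4 -24 70 0.7" --pt "4 -24 110 0.7" --pt "4 -24 150 0.7" --pt "4 -24 165 0.7"

```text
t: 15.97
position: [0.4942, -0.2204, 0.0644]
eef_rot: [[-0.989, -0.147, -0.006], [-0.147, 0.989, 0.002], [0.006, 0.003, -1.0]]
contact_force: [-1.9, 1.4, -4.2]
opening: 0.0089
gripper_force: 30.0
```

>>> drive_tool --pt "0 0 0 0"

```text
t: 16.05
position: [0.4943, -0.2206, 0.0655]
eef_rot: [[-0.989, -0.147, -0.007], [-0.147, 0.989, 0.002], [0.007, 0.003, -1.0]]
contact_force: [-1.0, -0.2, -3.4]
opening: 0.009
gripper_force: 30.0
```

```bash
python3 -c "
from h import *
go([.4965,-.2254,.0365],98.5)"
```

```text
go [-1.6 -5.2 29. ] turn -0.0 | t 16.05 q7 2.27 tcp [ 0.4943 -0.2206  0.0655] F [-1.  -0.2 -3.4] open 0.009
```

>>> drive_tool --pt "-2 -4 12 0" --pt "-2 -4 22 0" --pt "-2 -4 26 0" --pt "-2 -4 27 0"

```text
t: 16.38
position: [0.4997, -0.2256, 0.0425]
eef_rot: [[-0.989, -0.147, -0.0], [-0.147, 0.989, 0.0], [0.0, 0.0, -1.0]]
contact_force: [0.6, -0.8, -4.1]
opening: 0.0087
gripper_force: 30.0
```

```bash
python3 -c "
from h import *
go([.4965,-.2254,.0365],98.5)"
```

```text
go [3.1 0.6 6. ] turn -0.0 | t 16.38 q7 2.3 tcp [ 0.4997 -0.2256  0.0425] F [ 0.6 -0.8 -4.1] open 0.0087
```

>>> drive_tool --pt "3 0 3 0" --pt "3 0 5 0" --pt "3 0 6.5 0" --pt "3 0 7 0"

```text
t: 16.72
position: [0.4967, -0.2261, 0.0364]
eef_rot: [[-0.989, -0.147, 0.0], [-0.147, 0.989, 0.001], [-0.0, 0.001, -1.0]]
contact_force: [-6.7, 4.8, 14.2]
opening: 0.0087
gripper_force: 30.0
```

>>> drive_tool --pt "0 0 0 0" --pt "0 0 0 0" --pt "0 0 0 0" --pt "0 0 0 0" --pt "0 0 0 0" --grip 0

```text
t: 17.13
position: [0.4968, -0.2265, 0.0356]
eef_rot: [[-0.989, -0.147, 0.0], [-0.147, 0.989, -0.0], [-0.0, -0.0, -1.0]]
contact_force: [-0.6, 0.5, 0.6]
opening: 0.0346
gripper_force: 0.0
```

>>> drive_tool --pt "0 0 -10 0" --pt "0 0 -40 0" --pt "0 0 -80 0" --pt "0 0 -120 0" --pt "0 0 -160 0"

```text
t: 17.55
position: [0.496, -0.2269, 0.1978]
eef_rot: [[-0.989, -0.146, -0.0], [-0.146, 0.989, -0.0], [0.0, -0.0, -1.0]]
contact_force: [1.7, -0.3, 0.5]
opening: 0.0431
gripper_force: 0.0
```

>>> drive_tool --pt "0 40 -20 0" --pt "10 80 -25 0" --pt "20 120 -25 0" --pt "40 150 -25 0" --pt "70 180 -25 0" --grip 1

```text
t: 17.97
position: [0.4015, -0.0573, 0.2213]
eef_rot: [[-0.989, -0.148, 0.002], [-0.148, 0.989, -0.001], [-0.002, -0.001, -1.0]]
contact_force: [0.6, 1.2, 0.2]
opening: 0.0184
gripper_force: 0.0
```

```bash
python3 -c "
from h import *
im=robot.snapshot('top');cv2.imwrite('pics/top6.png',im)
strikers(im,150,185,230,246,.034)
cv2.imwrite('pics/k.png',cv2.resize(im[150:260,140:400],(800,340),interpolation=cv2.INTER_CUBIC))
V=np.array([np.cos(np.radians(16.5)),np.sin(np.radians(16.5)),0]);go(np.array([.523,.004,.145])-.05*V,106.5)"
```

```text
go [-85.5  31.2  75.7] turn -7.9 | t 18.02 q7 1.61 tcp [ 0.3953 -0.0541  0.2207] F [-4.1  3.  -2.2] open 0.0143
```

View pics/k.png

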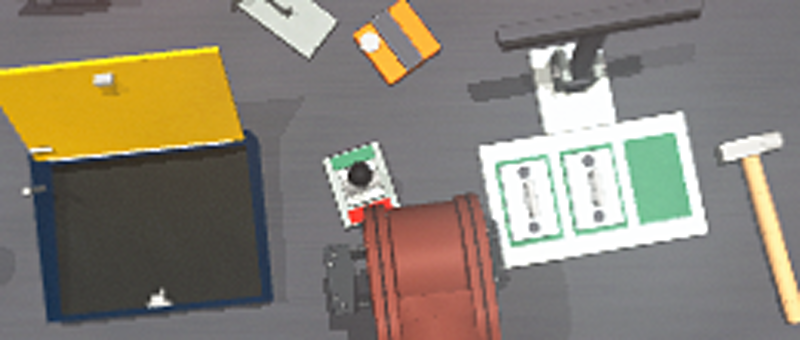

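Both strikers lie centred and square on the left and middle pads ((530,200) and (597,188)); the box is empty, the hatch is open and the lever is upright. On to the valve.

>>> drive_tool --pt "-10 10 0 -3" --pt "-35 25 10 -6" --pt "-65 32 35 -8" --pt "-82 32 65 -8" --pt "-82 32 80 -8"

```text
t: 18.43
position: [0.4798, -0.0145, 0.1385]
eef_rot: [[-0.959, -0.285, -0.0], [-0.285, 0.959, -0.002], [0.001, -0.002, -1.0]]
contact_force: [-0.6, 0.2, 0.1]
opening: 0.0003
gripper_force: 0.0
```

>>> drive_tool --pt "0 0 0 0" --pt "0 0 0 0"

```text
t: 18.6
position: [0.4775, -0.016, 0.1405]
eef_rot: [[-0.959, -0.282, -0.002], [-0.282, 0.959, -0.001], [0.002, -0.0, -1.0]]
contact_force: [-1.2, -0.6, 0.9]
opening: 0.0005
gripper_force: 0.0
```

```bash
python3 -c "
from h import *
V=np.array([np.cos(np.radians(16.5)),np.sin(np.radians(16.5)),0]);go(np.array([.523,.004,.137])+.016*V,106.5)"
```

```text
go [-65.3   6.3   3.4] turn -0.1 | t 18.6 q7 1.82 tcp [ 0.4775 -0.016   0.1405] F [-1.2 -0.6  0.9] open 0.0005
```

>>> drive_tool --pt "-12 6 3 0" --pt "-24 6 3 0" --pt "-36 6 3 0" --pt "-48 6 3 0" --pt "-58 6 3 0"

```text
t: 19.02
position: [0.53, 0.0062, 0.1382]
eef_rot: [[-0.959, -0.282, -0.004], [-0.282, 0.959, 0.0], [0.004, 0.001, -1.0]]
contact_force: [-10.9, -3.3, -8.9]
opening: 0.0005
gripper_force: 6.1
```

>>> drive_tool --pt "-3 0 0 0" --pt "-5 0 0 0" --pt "-5 0 0 0"

```text
t: 19.27
position: [0.535, 0.0076, 0.1379]
eef_rot: [[-0.959, -0.282, -0.003], [-0.282, 0.959, 0.0], [0.003, 0.001, -1.0]]
contact_force: [-8.2, 0.2, -3.8]
opening: 0.0002
gripper_force: 3.8
```

```bash
python3 -c "
from h import *
V=np.array([np.cos(np.radians(16.5)),np.sin(np.radians(16.5)),0]);go(np.array([.523,.004,.137])+.016*V,106.5)"
```

```text
go [-3.4 -0.1  0.9] turn -0.1 | t 19.27 q7 1.86 tcp [0.535  0.0076 0.1379] F [-8.2  0.2 -3.8] open 0.0002
```

>>> drive_tool --pt "-2 0 0 0" --pt "-3 0 0 0" --pt "-4 0 0 0" --pt "-4 0 0 0"

```text
t: 19.6
position: [0.5359, 0.0079, 0.1376]
eef_rot: [[-0.96, -0.281, -0.009], [-0.281, 0.96, -0.0], [0.009, 0.002, -1.0]]
contact_force: [-19.8, -2.4, 4.4]
opening: 0.0002
gripper_force: 9.6
```

```bash
python3 -c "
from h import *
im=robot.snapshot('scene');go([.535,0,.14])
cv2.imwrite('pics/v.png',cv2.resize(im[110:230,170:330],(800,600),interpolation=cv2.INTER_CUBIC))"
```

```text
go [ 3.1 -7.3 -2.4] turn 0 | t 19.65 q7 1.86 tcp [0.5359 0.0079 0.1375] F [-19.   -3.2   4.4] open 0.0004
```

View pics/v.png

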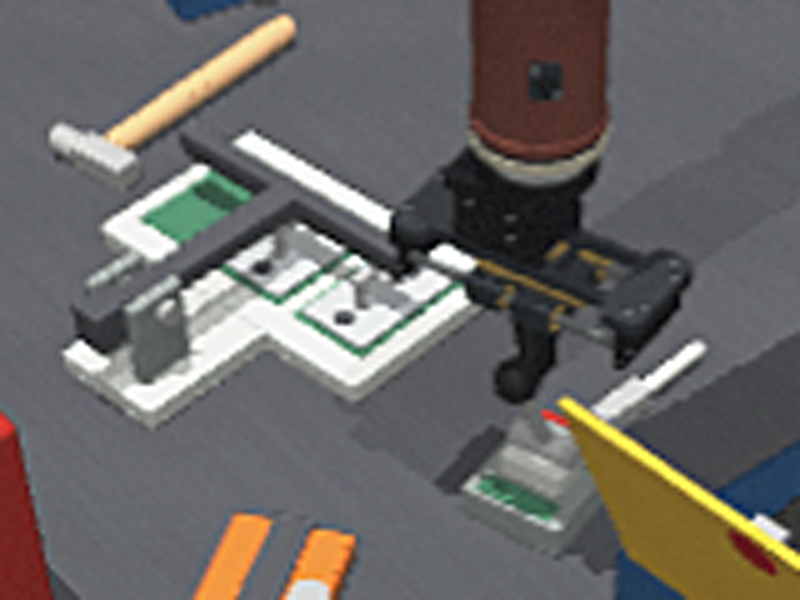

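The lever is at its stop and the clamp bar is down over both loops (bar around (300,200) in the crop). Holding.

>>> drive_tool --pt "1 0 0 0" --pt "1 0 0 0" --pt "1 0 0 0" --pt "1 0 0 0" --pt "1 0 0 0"

```text
t: 20.07
position: [0.5357, 0.0078, 0.1376]
eef_rot: [[-0.96, -0.282, -0.007], [-0.282, 0.96, 0.0], [0.007, 0.002, -1.0]]
contact_force: [-15.2, -1.8, 0.5]
opening: 0.0006
gripper_force: 7.4
```

>>> drive_tool --pt "0 0 0 0" --pt "0 0 0 0" --pt "0 0 0 0" --pt "0 0 0 0" --pt "0 0 0 0"

```text
t: 20.48
position: [0.5357, 0.0078, 0.1377]
eef_rot: [[-0.96, -0.282, -0.007], [-0.282, 0.96, 0.0], [0.007, 0.002, -1.0]]
contact_force: [-15.6, -3.1, -0.3]
opening: 0.0005
gripper_force: 7.4
```

>>> drive_tool --pt "0 0 0 0" --pt "0 0 0 0" --pt "0 0 0 0" --pt "0 0 0 0" --pt "0 0 0 0"

```text
t: 20.9
position: [0.5357, 0.0078, 0.1376]
eef_rot: [[-0.96, -0.281, -0.007], [-0.281, 0.96, 0.0], [0.007, 0.002, -1.0]]
contact_force: [-15.0, -2.6, -0.3]
opening: 0.0005
gripper_force: 7.4
```

>>> drive_tool --pt "0 0 0 0" --pt "0 0 0 0" --pt "0 0 0 0" --pt "0 0 0 0" --pt "0 0 0 0"

```text
t: 21.32
position: [0.5357, 0.0078, 0.1376]
eef_rot: [[-0.96, -0.282, -0.007], [-0.282, 0.96, 0.0], [0.007, 0.002, -1.0]]
contact_force: [-14.9, -2.1, 0.9]
opening: 0.0005
gripper_force: 7.4
```

>>> drive_tool --pt "0 0 0 0" --pt "0 0 0 0" --pt "0 0 0 0" --pt "0 0 0 0" --pt "0 0 0 0"

```text
t: 21.73
position: [0.5357, 0.0078, 0.1377]
eef_rot: [[-0.96, -0.282, -0.007], [-0.282, 0.96, 0.0], [0.007, 0.002, -1.0]]
contact_force: [-15.4, -2.2, 0.7]
opening: 0.0006
gripper_force: 7.4
```

>>> drive_tool --pt "0 0 0 0" --pt "0 0 0 0" --pt "0 0 0 0" --pt "0 0 0 0" --pt "0 0 0 0"

```text
t: 22.15
position: [0.5357, 0.0078, 0.1376]
eef_rot: [[-0.96, -0.282, -0.007], [-0.282, 0.96, 0.0], [0.007, 0.002, -1.0]]
contact_force: [-15.3, -2.1, 0.2]
opening: 0.0005
gripper_force: 7.4
```

>>> drive_tool --pt "10 0 0 0" --pt "22 0 0 0" --pt "38 0 0 0" --pt "60 0 0 0" --pt "85 0 0 0"

```text
t: 22.57
position: [0.4585, -0.0154, 0.1391]
eef_rot: [[-0.959, -0.283, 0.004], [-0.283, 0.959, 0.001], [-0.004, -0.0, -1.0]]
contact_force: [0.0, 0.2, 0.4]
opening: 0.0003
gripper_force: 0.0
```

>>> drive_tool --pt "10 0 -15 0" --pt "15 0 -40 0" --pt "15 0 -60 0" --pt "15 0 -60 0" --pt "15 0 -60 0"

```text
t: 22.98
position: [0.4449, -0.0195, 0.1999]
eef_rot: [[-0.959, -0.282, 0.006], [-0.282, 0.959, 0.002], [-0.006, 0.001, -1.0]]
contact_force: [-1.2, -0.5, -0.5]
opening: 0.0002
gripper_force: 0.0
```

>>> drive_tool --pt "0 0 0 0" --pt "0 0 0 0" --pt "0 0 0 0" --pt "0 0 0 0" --pt "0 0 0 0"

```text
t: 23.4
position: [0.4435, -0.0193, 0.197]
eef_rot: [[-0.959, -0.283, -0.001], [-0.283, 0.959, -0.001], [0.001, -0.0, -1.0]]
contact_force: [-0.4, -0.6, 0.2]
opening: 0.0001
gripper_force: 0.0
```

```bash
python3 -c "
from h import *
go([.4,0,.2]);im=robot.snapshot('top');cv2.imwrite('pics/end.png',cv2.resize(im[100:260,100:410],(800,413),interpolation=cv2.INTER_CUBIC))
strikers(im,300,190,366,232,.026)"
```

```text
go [36.3 30.9 -3. ] turn 0 | t 23.4 q7 1.74 tcp [ 0.4435 -0.0193  0.197 ] F [-0.4 -0.6  0.2] open 0.0001
striker [332.4 210.5] [ 0.5099 -0.3134  0.026 ] size 0.277 0.174 x-axis deg 88.8 tool yaw 178.8
```

View pics/end.png

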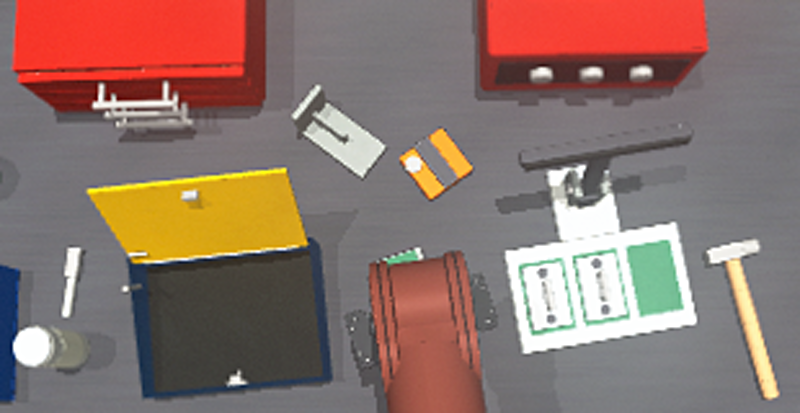

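The clamp is back up, both strikers are still square on their pads ((548,295) and (602,287)), the hatch is open and the bystanders haven't moved. Handing in.

```bash
python3 -c "
from h import *
print(robot.close_job())"
```

```text
the job is handed in; nothing more can be done
None
```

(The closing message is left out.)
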